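Release the refill lid of the chopstick dispenser

ROBOT

A 6-joint arm with a two-finger parallel gripper is mounted at the origin on the work surface. World frame = base frame: x ahead of the robot, y to its left, z up, the work surface at z = 0. Lengths are in m, angles in rad, forces in N, time in s.
With the tool pointing down it reaches from about 0.3 to 0.875 m from the base axis. Payload 6.4 kg.
Tool frame: the origin (TCP) lies between the finger pads; the fingertips stand ctrl.tip_extent ahead of it and the grasp point (between the pads) is the TCP (ctrl.tip_extent is the distance from the TCP to the fingertips, in m); z points along the fingers, y is the line along which they close (so a half turn about z gives the same grasp; the last joint's range is limited). The gripper opens to 85 mm and grips with 20 to 120 N. Pads are 22 mm wide; open, the fingers measure 114 mm over their backs; the gripper's body (76 mm by 85 mm) begins 54 mm behind the grasp point. The pads swing forward as they close: fully open they stand 13 mm farther back than shut.
Start: joints at [-1.488, 0.181, 1.607, -0, 1.354, -0.206], TCP at [0.164, -0.551, 0.25] pointing down, gripper open.
Joint ranges: [-2.99, 2.99], [-0.89, 2.07], [0.3, 2.58], [-1.14, 4.28], [0, 2.63], [-3.12, 3.12]. Speed limits (rad/s): [2.57, 2.57, 3.01, 3.14, 3.14, 3.14].

INTERFACE

Orientations are given as a unit quaternion [w, x, y, z].
In Python, from bench import ctrl gives the robot as it stands.
- The arm moves only by the tool send_rows, never from a script. Its arguments are lists of equal length, an entry for each row: "dr": the turn, a rotation vector about the tool's x, y, z in units of 6 degrees (1.0 is 6 degrees), a list of three; "xyz": the shift along the tool's x, y, z in cm, a list of three; "jaw": the opening in per cent of the stroke, from 0 (shut) to 100 (fully open). In form: {"dr": [[wx, wy, wz], ...], "xyz": [[dx, dy, dz], ...], "jaw": [jaw, ...]}. A call has exactly 8 rows; each row is the pose to reach, as a shift and turn from the pose commanded when the call began, along the tool's axes at that moment; what a row does not reach only later rows make up. A row lasts 1/8 s, in which the tool goes at most 62.5 mm and 10.7 degrees, less where a joint would pass 70% of its speed; a pose out of reach is approached as far as the arm can. A call with a gripper value outside its range is refused whole. The fingers move at their own pace and stop on an object; the grip force is fixed at half the most. Time passes only in rows, so rows that repeat a pose let the fingers close, or fill a call up. It gives the time, the measured TCP pose, the force, the opening and the grip force at its end, in the units of the state.
- ctrl.get_obs(): the state, without advancing time (a new reading comes with each control period).
- ctrl.camera(name): name is "side" or "top"; returns the picture (420x560x3 uint8, red, green, blue); there is no depth.
- ctrl.calibration(name): a dict with "camera_matrix" (3x3 intrinsics, pixels), "world_from_camera" (4x4, takes a point from camera to world coordinates). Camera axes: x right, y up, looking along -z (the intrinsics and any distortion apply to the point x, -y, -z); pixel columns grow to the right and rows downward; lengths in m; the calibration is good to about 2 mm. A picture is of the moment at which its call begins. calibration takes no time and is no camera call.
- ctrl.hand_in(): hands the job in; it is judged then, once.
The state is a dict: "time_s": time; "q": joint angles; "dq": joint speeds; "joint_efforts": joint torques, N m; "eef_pos": TCP position; "eef_rot": TCP orientation; "wrist_force": force on the tool from outside, world axes, zero at the start; "torque": the same for the moment, N m; "opening": opening from 0.0 (shut) to 1.0 (fully open); "grasp_force": force on a finger pad.
Only numpy, scipy, OpenCV 4.12 (cv2) and the standard library are available. Lean on these libraries where they do the work, as an engineer would, in place of code of your own. Each camera call takes 0.05 s, during which the arm holds its last target. There are 200 camera calls.

TASK

The chopstick dispenser needs refilling and its sprung refill lid is held shut by a catch. Take the wooden dowel out of its stand, push it down gently through the small bushed hole in the deck of the dispenser, feeling for the catch inside and pressing only until it lets go and the lid springs open (pushing harder than 20 N bends it). Then stand the dowel back in its stand, fully home, with the lid left open, and do not disturb the things around.

Things in the scene. Friction and masses are not known exactly. Their poses are not given: they have to be found in the camera images.
- dispenser: Steel chopstick dispenser, fixed to the counter: a box 190 (x) by 270 (y) by 110 mm high. Origin: centre of its underside. -x is its staff side. Top: a fixed deck from x = -95 to -30 mm, its top at z = 110 mm, and the refill lid from x = -29 to +91 mm, hinged on the +x edge. The one hole is in the deck at x = -68, y = +50 mm.
- catch_hole (a point): Centre of the catch hole at the deck's top surface. Vertical through hole, 15 mm in diameter, in 4 mm sheet, with a raised black bush round it (inside 16, outside 26 mm in diameter, 1.5 mm high). Axes as the dispenser's. More than 20 N between dowel and dispenser, or fingers and dispenser, counts as damage.
- catch_top (a point): Point on the hole's axis 8 mm below the deck's top. The head of the catch's adjusting screw (18 mm wide) lies 0 to 18 mm below this point, differently each time, unmeasured. Pushed, the catch yields from about 3 N and about 1 N more per mm; after about 5 mm (7 to 9 N) it lets the lid go, after only 7 mm (10 N) it meets a hard stop.
- lid (a joint): Angle of the refill lid: 0 shut and held by the catch, growing as it opens upward; once let go its spring swings it up and keeps it at the stop, about 1.35 rad, within about a second. Its free edge rises 39 mm beside the hole and swings away from it, towards the dispenser's +x.
- lid_edge (a point): Middle of the lid's free edge, on its top; 39 mm from the hole's line, towards +x of the dispenser, while shut.
- stand: Dark wooden block, 60 x 60 x 80 mm high, fixed to the counter; origin at the centre of its underside. It has one vertical hole, 14 mm in diameter with a 2 mm chamfer, 76 mm deep, in the middle of its top.
- stand_hole0 (a point): Centre of the mouth of the stand's hole, 80 mm above the stand's underside.
- dowel: Light wooden dowel with a thicker handle, 60 g, 130 mm long, loose, upright in the stand at the start. Origin at the shank's rounded tip, z along the dowel towards the handle's end. Shank: 10 mm in diameter, from z = 0 to 70 mm, round-ended. Handle: round, 24 mm in diameter, from z = 70 to 130 mm. Fully home, the handle's shoulder rests on the block and the tip is 10 mm above the stand's underside.
- dowel_tip (a point): The rounded tip of the dowel's shank, at its origin.
- dowel_grip (a point): Middle of the dowel's handle on its axis, 100 mm from the tip.
- shaker: Bystander: white seasoning jar with a yellow cap, 64 mm in diameter, 140 mm high; origin at the centre of its underside.
- bowl: Bystander: steel bowl, 130 mm across, 50 mm high; origin at the centre of its underside.
- sauce: Bystander: grey squeeze bottle, 60 mm in diameter, 170 mm high; origin at the centre of its underside.
Things that resemble listed ones, but are neither listed nor needed, are in the scene too. Of the things like the stand, leave any that is blue, red or turquoise; of the rest the smaller one is meant.

How it is judged:
By the outcome, as a careful person would: the job done as asked, in the order asked, and still so for the second after the job is handed in, with the robot touching nothing.
It also fails if it takes over 61 s, if anything falls off the work surface, if the arm or the gripper's body presses on something with over 40 N, if the wrist force passes 120 N, or if a joint passes its speed limit or range.

## Working session

There is one attempt and no reset: what is moved stays moved. The work goes in short steps, Python scripts to look and compute and a tool call to move; the robot and the scene stay as the last step left them, time stands still between calls to the robot, and variables do not carry over. Pictures are saved under pics/ and viewed, at most 10 in all, crops included, and the job is handed in when it is done.

Besides the shell and the picture viewer there is one more tool, called after "Request:" by a JSON object that holds its "op" and its "data", one argument or row to a line. send_rows: Moves the arm, as the interface text tells. Its arguments: {"type":"object","properties":{"dr":{"type":"array","items":{"type":"array","items":{"type":"number"}}},"xyz":{"type":"array","items":{"type":"array","items":{"type":"number"}}},"jaw":{"type":"array","items":{"type":"number"}}},"required":["dr","xyz","jaw"]}

```bash
mkdir -p pics; ls; python3 - <<'E'
from bench import ctrl
import cv2,numpy as np
for n in("top","side"):
    cv2.imwrite(f"pics/{n}0.png",ctrl.camera(n)[:,:,::-1]); c=ctrl.calibration(n); print(n,np.round(c["camera_matrix"],2).tolist(),np.round(c["world_from_camera"],4).tolist(),[k for k in c])
o=ctrl.get_obs();print(o,ctrl.tip_extent)
E
```

```text
pics
top [[527.82, 0.0, 276.85], [0.0, 527.82, 200.17], [0.0, 0.0, 1.0]] [[-0.0045, 0.9953, -0.0969, 0.3766], [-0.9999, -0.003, 0.0155, -0.0398], [0.0151, 0.097, 0.9952, 1.7438], [0.0, 0.0, 0.0, 1.0]] ['camera_matrix', 'world_from_camera']
side [[510.69, 0.0, 277.31], [0.0, 510.69, 207.94], [0.0, 0.0, 1.0]] [[0.8003, 0.3183, -0.5081, -0.243], [-0.5993, 0.3994, -0.6938, -1.0795], [-0.0179, 0.8598, 0.5104, 0.8583], [0.0, 0.0, 0.0, 1.0]] ['camera_matrix', 'world_from_camera']
{'time_s': 0.1, 'q': array([-1.48834154e+00,  1.81479687e-01,  1.60791230e+00,  1.30612700e-05,
        1.35378239e+00, -2.06308640e-01]), 'dq': array([-0.00112656, -0.00223239, -0.00393072, -0.0001974 ,  0.00016671,
       -0.00134214]), 'joint_efforts': array([ 4.59996718e-04, -4.45876050e+01, -3.52239060e+01, -2.76186111e-04,
        4.08660999e-03,  6.16515138e-06]), 'eef_pos': array([ 0.1637178 , -0.55071624,  0.24946486]), 'eef_rot': array([-7.88952648e-04,  9.89594948e-01,  1.43879162e-01,  5.53085539e-05]), 'wrist_force': array([0.15518069, 0.61092037, 0.56562252]), 'torque': array([0.03625601, 0.02456068, 0.03119378]), 'grasp_force': 0.0, 'opening': 0.9981414555628474} 0.019
```

View pics/top0.png

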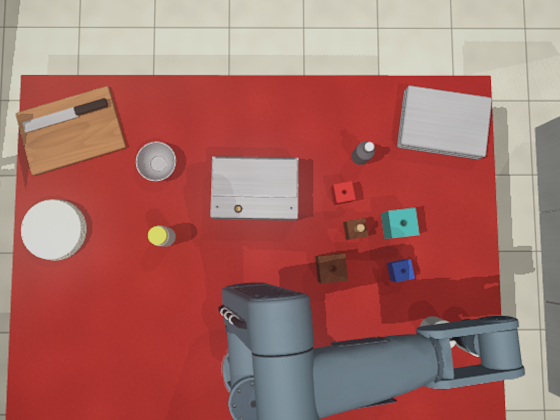

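View pics/side0.png

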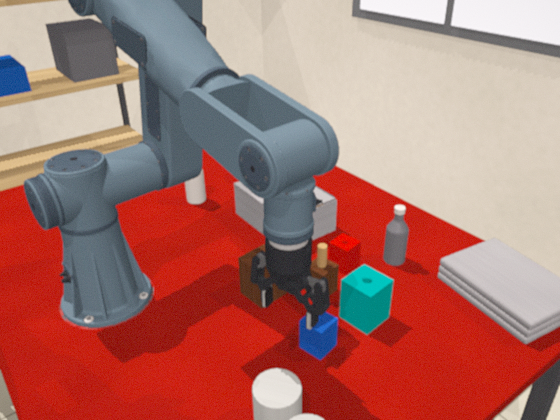

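The top view shows the dowel upright in the small brown stand at about (360,228). The dispenser is at (254,187), with its hole near (238,209). The other blocks are red, turquoise and blue, plus a larger brown one. I'll zoom in for exact pixels.

```bash
cat > h.py <<'E'
import numpy as np,cv2
from bench import ctrl
from scipy.spatial.transform import Rotation as R
def ray(n,u,v):
    c=ctrl.calibration(n);K=c["camera_matrix"];T=c["world_from_camera"]
    d=np.linalg.inv(K)@[u,v,1]; return T[:3,3],T[:3,:3]@[d[0],-d[1],-d[2]]
def atz(n,u,v,z):
    o,d=ray(n,u,v); return o+d*(z-o[2])/d[2]
def proj(n,p):
    c=ctrl.calibration(n);T=c["world_from_camera"]
    x=T[:3,:3].T@(np.asarray(p)-T[:3,3]); q=c["camera_matrix"]@[x[0],-x[1],-x[2]]; return q[:2]/q[2]
def crop(n,x,y,w,h,s,name):
    im=ctrl.camera(n)[y:y+h,x:x+w,::-1]
    cv2.imwrite("pics/"+name,cv2.resize(im,None,fx=s,fy=s,interpolation=cv2.INTER_CUBIC))
def to_tool(p):
    "shift in cm in tool axes from measured pose to p"
    o=ctrl.get_obs();w,x,y,z=o["eef_rot"]
    return R.from_quat([x,y,z,w]).inv().apply(np.asarray(p)-o["eef_pos"])*100
E
python3 - <<'E'
from h import *
crop("top",205,150,190,130,4,"c1.png")
E
```

```text
(no output)
```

View pics/c1.png

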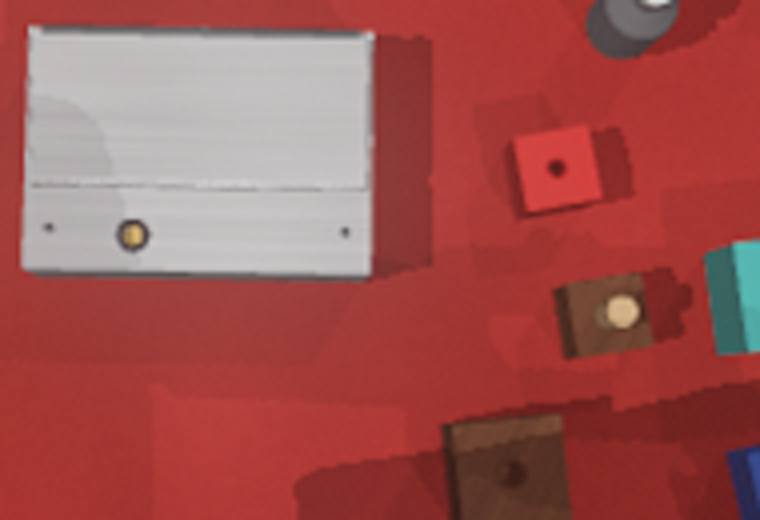

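Crop: bush centre at (133,235), dowel top at (623,311), and deck corners at (28,28), (374,35), (371,277) and (22,270).

```bash
python3 - <<'E'
from h import *
f=lambda x,y:((x+.5)/4-.5+205,(y+.5)/4-.5+150)
a=lambda x,y,z:np.round(atz("top",*f(x,y),z),4)
d=a(623,311,.14);h=a(133,235,.1115);print("dowel",d,"hole",h)
C=[a(x,y,.11) for x,y in((28,28),(374,35),(371,277),(22,270))];print(C)
print([round(np.linalg.norm(C[i]-C[i-1]),4) for i in range(4)])
ex=(C[0]-C[3]+C[1]-C[2]);ex/=np.linalg.norm(ex);e2=(C[0]-C[1]+C[3]-C[2]);e2/=np.linalg.norm(e2)
print("yaw",np.degrees(np.arctan2(ex[1],ex[0])),np.degrees(np.arctan2(-e2[0],e2[1])))
c=sum(C)/4; print("hole in disp",(h-c)@ex,(h-c)@e2)
S=[a(*p,.08) for p in((565,288),(640,272),(655,345),(578,357))];print("stand corners",S,sum(S)/4)
print("stand hole",a(605,316,.08))
for n,(x,y,z) in dict(red=(557,168,.06),big=(513,472,.08),turq=(795,290,.08)).items(): print(n,a(x,y,z))
print("side proj dowel top",proj("side",[d[0],d[1],.14]),"hole",proj("side",h))
o=ctrl.get_obs()
for p in(d,h):print("tool",to_tool([p[0],p[1],.25]))
E=R.from_quat(np.r_[o["eef_rot"][1:],o["eef_rot"][0]]).as_matrix();print(E.round(3))
crop("side",290,180,120,90,6,"s1.png")
E
```

```text
dowel [ 0.4489 -0.3187  0.14  ] hole [0.5104 0.0558 0.1115]
[array([0.6733, 0.1384, 0.11  ]), array([ 0.6673, -0.1325,  0.11  ]), array([ 0.4773, -0.1286,  0.11  ]), array([0.4837, 0.1416, 0.11  ])]
[np.float64(0.1896), np.float64(0.271), np.float64(0.19), np.float64(0.2703)]
yaw -1.0715295225364192 -1.312776448637691
hole in disp -0.06594376789549022 0.04957242677353951
stand corners [array([ 0.4699, -0.2836,  0.08  ]), array([ 0.4824, -0.3433,  0.08  ]), array([ 0.4247, -0.3539,  0.08  ]), array([ 0.4155, -0.2929,  0.08  ])] [ 0.448125 -0.318425  0.08    ]
stand hole [ 0.4477 -0.3148  0.08  ]
red [ 0.5676 -0.2817  0.06  ]
big [ 0.3258 -0.2403  0.08  ]
turq [ 0.4677 -0.466   0.08  ]
side proj dowel top [322.65659389 246.2829019 ] hole [256.21983361 191.12518383]
tool [ 3.39454838e+01 -1.41281936e+01 -1.06061542e-02]
tool [ 5.05052158e+01 -4.82763675e+01  3.93235592e-02]
[[ 0.959  0.285 -0.   ]
 [ 0.285 -0.959  0.001]
 [ 0.    -0.001 -1.   ]]
```

View pics/s1.png

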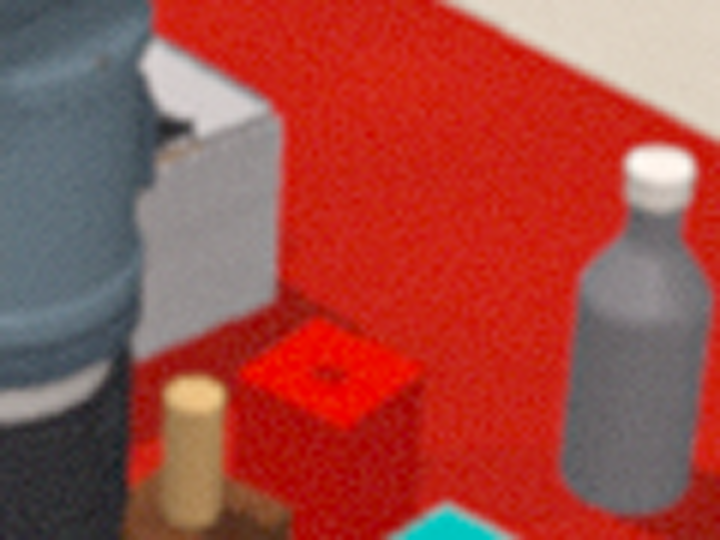

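The side view puts the dowel top at about (322,246), against a prediction of (322.7,246.3), so the measurements agree. The hole's place on the dispenser and the deck's sizes also fit. Moving above the dowel.

Request:
{"op": "send_rows", "data": {
  "dr": [
    [0, 0, 0],
    [0, 0, 0],
    [0, 0, 0],
    [0, 0, 0],
    [0, 0, 0],
    [0, 0, 0],
    [0, 0, 0],
    [0, 0, 0]
  ],
  "xyz": [
    [5, -2.1, 0],
    [10, -4.2, 0],
    [15, -6.3, 0],
    [20, -8.4, 0],
    [25, -10.5, 0],
    [30, -12.6, 0],
    [33.9, -14.1, 0],
    [33.9, -14.1, 0]
  ],
  "jaw": [100, 100, 100, 100, 100, 100, 100, 100]
}}

```text
time_s: 1.2
eef_pos: [0.4503, -0.3174, 0.2501]
eef_rot: [-0.0, 0.989, 0.146, 0.0]
wrist_force: [-0.3, -1.1, -0.2]
opening: 1.0
grasp_force: 0.0
```

```bash
python3 - <<'E'
from h import *
o=ctrl.get_obs();print(o["time_s"],o["eef_pos"],o["eef_rot"]);print(to_tool([.4489,-.3187,.11]))
crop("side",220,120,200,150,4,"s2.png")
E
```

```text
1.2 [ 0.4503043  -0.31735833  0.25005757] [-3.15331885e-04  9.89283835e-01  1.46004734e-01  1.07921785e-04]
[-0.17748091  0.09617613 14.00564891]
```

View pics/s2.png

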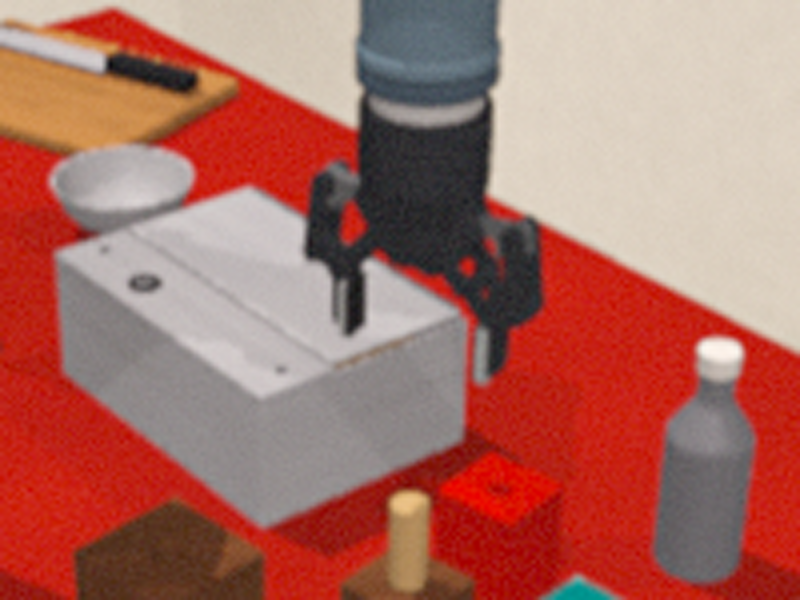

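The gripper is above the dowel, and the bush at (256.1,190.6) matches the predicted (256.2,191.1). Descend and grip.

Request:
{"op": "send_rows", "data": {
  "dr": [
    [0, 0, 0],
    [0, 0, 0],
    [0, 0, 0],
    [0, 0, 0],
    [0, 0, 0],
    [0, 0, 0],
    [0, 0, 0],
    [0, 0, 0]
  ],
  "xyz": [
    [-0.15, 0.1, 2],
    [-0.15, 0.1, 5],
    [-0.15, 0.1, 8],
    [-0.15, 0.1, 11],
    [-0.15, 0.1, 13],
    [-0.15, 0.1, 14],
    [-0.15, 0.1, 14],
    [-0.15, 0.1, 14]
  ],
  "jaw": [100, 100, 100, 100, 100, 100, 60, 25]
}}

```text
time_s: 2.25
eef_pos: [0.4477, -0.3217, 0.1113]
eef_rot: [0.001, 0.99, 0.144, 0.0]
wrist_force: [-0.2, -0.0, -0.3]
opening: 0.604
grasp_force: 0.0
```

Request:
{"op": "send_rows", "data": {
  "dr": [
    [0, 0, 0],
    [0, 0, 0],
    [0, 0, 0],
    [0, 0, 0],
    [0, 0, 0],
    [0, 0, 0],
    [0, 0, 0],
    [0, 0, 0]
  ],
  "xyz": [
    [0, 0, 0],
    [0, 0, 0],
    [0, 0, 0],
    [0, 0, 0],
    [0, 0, 0],
    [0, 0, 0],
    [0, 0, 0],
    [0, 0, 0]
  ],
  "jaw": [15, 10, 5, 5, 5, 5, 5, 5]
}}

```text
time_s: 3.25
eef_pos: [0.4476, -0.3206, 0.1113]
eef_rot: [-0.0, 0.99, 0.144, 0.0]
wrist_force: [-1.6, 3.3, 5.3]
opening: 0.262
grasp_force: 58.2
```

Gripped. Lift straight up.

Request:
{"op": "send_rows", "data": {
  "dr": [
    [0, 0, 0],
    [0, 0, 0],
    [0, 0, 0],
    [0, 0, 0],
    [0, 0, 0],
    [0, 0, 0],
    [0, 0, 0],
    [0, 0, 0]
  ],
  "xyz": [
    [0, -0.15, -1],
    [0, -0.15, -3],
    [0, -0.15, -6],
    [0, -0.15, -9],
    [0, -0.15, -12],
    [0, -0.15, -14],
    [0, -0.15, -14],
    [0, -0.15, -14]
  ],
  "jaw": [5, 5, 5, 5, 5, 5, 5, 5]
}}

```text
time_s: 4.25
eef_pos: [0.4467, -0.319, 0.2496]
eef_rot: [-0.0, 0.99, 0.144, -0.0]
wrist_force: [-0.6, 0.3, -0.3]
opening: 0.266
grasp_force: 58.5
```

```bash
python3 - <<'E'
from h import *
o=ctrl.get_obs();print(o["time_s"],o["eef_pos"],o["wrist_force"]);print(to_tool([.5098,.0559,.25]))
crop("side",250,120,160,120,5,"s3.png")
E
```

```text
4.25 [ 0.44669441 -0.31904136  0.24961509] [-0.57266064  0.32435968 -0.28019461]
[ 1.67299303e+01 -3.41429934e+01 -1.84498481e-02]
```

View pics/s3.png

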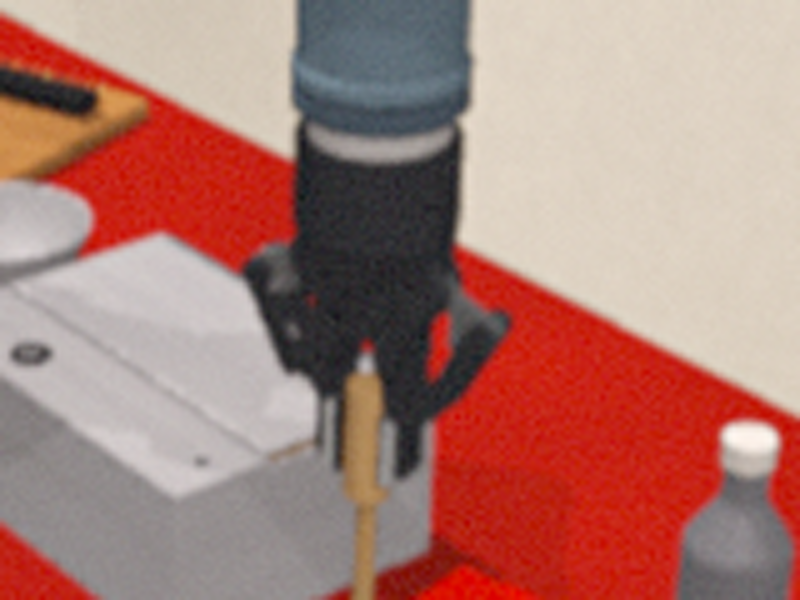

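The dowel is held straight, with the handle centred at crop (365,440). Move above the hole.

Request:
{"op": "send_rows", "data": {
  "dr": [
    [0, 0, 0],
    [0, 0, 0],
    [0, 0, 0],
    [0, 0, 0],
    [0, 0, 0],
    [0, 0, 0],
    [0, 0, 0],
    [0, 0, 0]
  ],
  "xyz": [
    [1.5, -3, 0],
    [4, -8, 0],
    [6.5, -13.3, 0],
    [9, -18.4, 0],
    [11.5, -23.5, 0],
    [13.7, -28, 0],
    [15.5, -31.7, 0],
    [16.7, -34.1, 0]
  ],
  "jaw": [5, 5, 5, 5, 5, 5, 5, 5]
}}

```text
time_s: 5.3
eef_pos: [0.5093, 0.0571, 0.249]
eef_rot: [-0.0, 0.989, 0.145, -0.001]
wrist_force: [0.2, -0.2, -0.5]
opening: 0.264
grasp_force: 58.7
```

Request:
{"op": "send_rows", "data": {
  "dr": [
    [0, 0, 0],
    [0, 0, 0],
    [0, 0, 0],
    [0, 0, 0],
    [0, 0, 0],
    [0, 0, 0],
    [0, 0, 0],
    [0, 0, 0]
  ],
  "xyz": [
    [0, 0, 0],
    [0, 0, 0.5],
    [0, 0, 1],
    [0, 0, 1.5],
    [0, 0, 2],
    [0, 0, 2],
    [0, 0, 2],
    [0, 0, 2]
  ],
  "jaw": [5, 5, 5, 5, 5, 5, 5, 5]
}}

```text
time_s: 6.3
eef_pos: [0.5101, 0.055, 0.2305]
eef_rot: [0.0, 0.99, 0.144, 0.0]
wrist_force: [-0.1, -0.5, -0.8]
opening: 0.265
grasp_force: 58.7
```

```bash
python3 - <<'E'
from h import *
o=ctrl.get_obs();print(o["time_s"],o["eef_pos"],o["eef_rot"],o["wrist_force"],o["torque"]);print(to_tool([.5098,.0559,.23]))
p=o["eef_pos"];s=lambda z:np.round((proj("side",[p[0],p[1],z])-[216,140])*8,1)
print("crop px on TCP axis: tip",s(p[2]-.1),"shoulder",s(p[2]-.03),"hole",(np.array([256.1,190.6])-[216,140])*8+3.5)
crop("side",216,140,80,70,8,"s4.png")
E
```

```text
6.3 [0.51013425 0.05500046 0.230529  ] [4.86510668e-05 9.89587755e-01 1.43930627e-01 2.18975972e-04] [-0.11231597 -0.51392759 -0.77221965] [ 0.03759179 -0.02636625  0.05279985]
[-0.00643752 -0.09575727  0.0528824 ]
crop px on TCP axis: tip [320.4 365.8] shoulder [313.  198.2] hole [324.3 408.3]
```

View pics/s4.png

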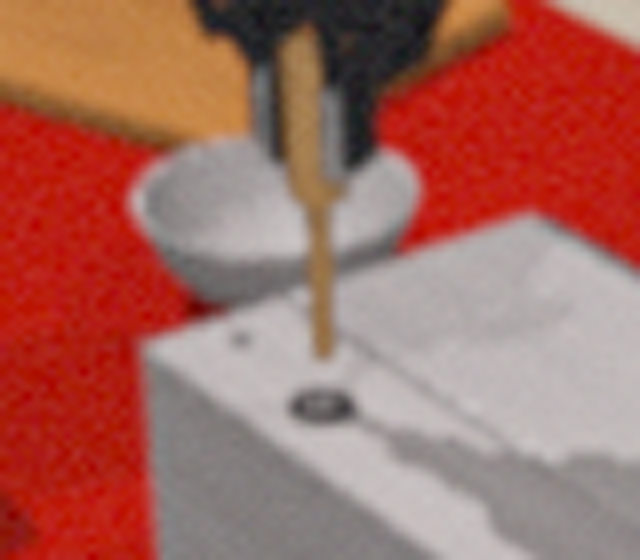

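The tip is at crop (323,358) and the bush at (323,407). The lateral fit is good, but the tip shows about 4 mm higher than predicted, so I'll lower it close to the mouth and compare there.

Request:
{"op": "send_rows", "data": {
  "dr": [
    [0, 0, 0],
    [0, 0, 0],
    [0, 0, 0],
    [0, 0, 0],
    [0, 0, 0],
    [0, 0, 0],
    [0, 0, 0],
    [0, 0, 0]
  ],
  "xyz": [
    [0, 0, 0.3],
    [0, 0, 0.6],
    [0, 0, 0.9],
    [0, 0, 1.2],
    [0, 0, 1.4],
    [0, 0, 1.4],
    [0, 0, 1.4],
    [0, 0, 1.4]
  ],
  "jaw": [5, 5, 5, 5, 5, 5, 5, 5]
}}

```text
time_s: 7.35
eef_pos: [0.5101, 0.055, 0.2165]
eef_rot: [0.0, 0.99, 0.144, 0.0]
wrist_force: [-0.9, 0.4, -0.4]
opening: 0.264
grasp_force: 58.7
```

```bash
python3 - <<'E'
from h import *
o=ctrl.get_obs();print(o["time_s"],o["eef_pos"],o["wrist_force"],o["torque"])
p=o["eef_pos"];f=lambda q:np.round((q-np.array([228,148]))*12+5.5,1)
print("tip pred",f(proj("side",[p[0],p[1],p[2]-.1])),"hole",f(np.array([256.1,190.6])), "1mm in x,y,z:",[np.round((proj("side",[.51+a,.055+b,.11+c])-proj("side",[.51,.055,.11]))*12,2) for a,b,c in np.eye(3)*.001])
ims=np.mean([ctrl.camera("side") for _ in range(6)],0).astype(np.uint8)[148:198,228:288,::-1]
cv2.imwrite("pics/s5.png",cv2.resize(ims,None,fx=12,fy=12,interpolation=cv2.INTER_CUBIC))
E
```

```text
7.35 [0.51007065 0.05497139 0.21645204] [-0.92821959  0.40272028 -0.42475145] [ 0.01226429  0.02348738 -0.03735887]
tip pred [344.2 507.4] hole [342.7 516.7] 1mm in x,y,z: [array([ 3.24, -1.19]), array([-2.25, -1.49]), array([-0.15, -3.46])]
```

View pics/s5.png

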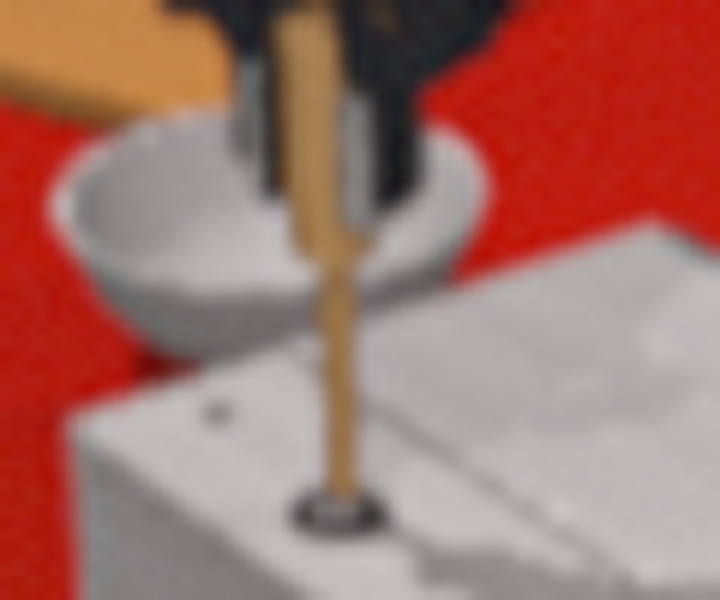

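The tip is at (343,502) and the bush at (340,514). It should appear about 12 px above at this height, so it is centred within about 1 mm. Guarded descent.

Request:
{"op": "send_rows", "data": {
  "dr": [
    [0, 0, 0],
    [0, 0, 0],
    [0, 0, 0],
    [0, 0, 0],
    [0, 0, 0],
    [0, 0, 0],
    [0, 0, 0],
    [0, 0, 0]
  ],
  "xyz": [
    [0, 0, 0.1],
    [0, 0, 0.2],
    [0, 0, 0.3],
    [0, 0, 0.4],
    [0, 0, 0.5],
    [0, 0, 0.5],
    [0, 0, 0.5],
    [0, 0, 0.5]
  ],
  "jaw": [5, 5, 5, 5, 5, 5, 5, 5]
}}

```text
time_s: 8.65
eef_pos: [0.51, 0.055, 0.2114]
eef_rot: [0.0, 0.99, 0.144, 0.0]
wrist_force: [-0.3, -0.3, -0.7]
opening: 0.265
grasp_force: 58.7
```

Request:
{"op": "send_rows", "data": {
  "dr": [
    [0, 0, 0],
    [0, 0, 0],
    [0, 0, 0],
    [0, 0, 0],
    [0, 0, 0],
    [0, 0, 0],
    [0, 0, 0],
    [0, 0, 0]
  ],
  "xyz": [
    [0, 0, 0.05],
    [0, 0, 0.1],
    [0, 0, 0.15],
    [0, 0, 0.2],
    [0, 0, 0.2],
    [0, 0, 0.2],
    [0, 0, 0.2],
    [0, 0, 0.2]
  ],
  "jaw": [5, 5, 5, 5, 5, 5, 5, 5]
}}

```text
time_s: 9.65
eef_pos: [0.51, 0.055, 0.2093]
eef_rot: [-0.0, 0.99, 0.144, 0.0]
wrist_force: [-0.2, 0.6, -0.8]
opening: 0.264
grasp_force: 58.7
```

Request:
{"op": "send_rows", "data": {
  "dr": [
    [0, 0, 0],
    [0, 0, 0],
    [0, 0, 0],
    [0, 0, 0],
    [0, 0, 0],
    [0, 0, 0],
    [0, 0, 0],
    [0, 0, 0]
  ],
  "xyz": [
    [0, 0, 0.05],
    [0, 0, 0.1],
    [0, 0, 0.15],
    [0, 0, 0.2],
    [0, 0, 0.25],
    [0, 0, 0.3],
    [0, 0, 0.3],
    [0, 0, 0.3]
  ],
  "jaw": [5, 5, 5, 5, 5, 5, 5, 5]
}}

```text
time_s: 10.65
eef_pos: [0.51, 0.055, 0.2063]
eef_rot: [0.0, 0.99, 0.144, 0.0]
wrist_force: [-0.7, -0.7, 0.6]
opening: 0.267
grasp_force: 58.7
```

Request:
{"op": "send_rows", "data": {
  "dr": [
    [0, 0, 0],
    [0, 0, 0],
    [0, 0, 0],
    [0, 0, 0],
    [0, 0, 0],
    [0, 0, 0],
    [0, 0, 0],
    [0, 0, 0]
  ],
  "xyz": [
    [0, 0, 0.05],
    [0, 0, 0.1],
    [0, 0, 0.15],
    [0, 0, 0.2],
    [0, 0, 0.25],
    [0, 0, 0.3],
    [0, 0, 0.3],
    [0, 0, 0.3]
  ],
  "jaw": [5, 5, 5, 5, 5, 5, 5, 5]
}}

```text
time_s: 11.65
eef_pos: [0.51, 0.055, 0.2033]
eef_rot: [-0.0, 0.99, 0.144, 0.0]
wrist_force: [-0.9, -0.5, -1.1]
opening: 0.267
grasp_force: 58.7
```

Through the deck and free. Now 3 mm steps, checking the force each time.

Request:
{"op": "send_rows", "data": {
  "dr": [
    [0, 0, 0],
    [0, 0, 0],
    [0, 0, 0],
    [0, 0, 0],
    [0, 0, 0],
    [0, 0, 0],
    [0, 0, 0],
    [0, 0, 0]
  ],
  "xyz": [
    [0, 0, 0.05],
    [0, 0, 0.1],
    [0, 0, 0.15],
    [0, 0, 0.2],
    [0, 0, 0.25],
    [0, 0, 0.3],
    [0, 0, 0.3],
    [0, 0, 0.3]
  ],
  "jaw": [5, 5, 5, 5, 5, 5, 5, 5]
}}

```text
time_s: 12.65
eef_pos: [0.51, 0.055, 0.2003]
eef_rot: [0.0, 0.99, 0.144, -0.0]
wrist_force: [-0.3, -0.0, -0.9]
opening: 0.269
grasp_force: 58.7
```

Request:
{"op": "send_rows", "data": {
  "dr": [
    [0, 0, 0],
    [0, 0, 0],
    [0, 0, 0],
    [0, 0, 0],
    [0, 0, 0],
    [0, 0, 0],
    [0, 0, 0],
    [0, 0, 0]
  ],
  "xyz": [
    [0, 0, 0.05],
    [0, 0, 0.1],
    [0, 0, 0.15],
    [0, 0, 0.2],
    [0, 0, 0.25],
    [0, 0, 0.3],
    [0, 0, 0.3],
    [0, 0, 0.3]
  ],
  "jaw": [5, 5, 5, 5, 5, 5, 5, 5]
}}

```text
time_s: 13.65
eef_pos: [0.5102, 0.055, 0.1975]
eef_rot: [0.0, 0.99, 0.144, 0.0]
wrist_force: [-2.0, -0.0, 4.0]
opening: 0.265
grasp_force: 58.7
```

Contact at about 4.7 N net. Smaller steps now.

Request:
{"op": "send_rows", "data": {
  "dr": [
    [0, 0, 0],
    [0, 0, 0],
    [0, 0, 0],
    [0, 0, 0],
    [0, 0, 0],
    [0, 0, 0],
    [0, 0, 0],
    [0, 0, 0]
  ],
  "xyz": [
    [0, 0, 0.05],
    [0, 0, 0.1],
    [0, 0, 0.15],
    [0, 0, 0.2],
    [0, 0, 0.2],
    [0, 0, 0.2],
    [0, 0, 0.2],
    [0, 0, 0.2]
  ],
  "jaw": [5, 5, 5, 5, 5, 5, 5, 5]
}}

```text
time_s: 14.65
eef_pos: [0.5102, 0.055, 0.1956]
eef_rot: [0.0, 0.99, 0.144, 0.0]
wrist_force: [-1.6, 0.4, 6.3]
opening: 0.265
grasp_force: 58.8
```

Request:
{"op": "send_rows", "data": {
  "dr": [
    [0, 0, 0],
    [0, 0, 0],
    [0, 0, 0],
    [0, 0, 0],
    [0, 0, 0],
    [0, 0, 0],
    [0, 0, 0],
    [0, 0, 0]
  ],
  "xyz": [
    [0, 0, 0.05],
    [0, 0, 0.1],
    [0, 0, 0.1],
    [0, 0, 0.1],
    [0, 0, 0.1],
    [0, 0, 0.1],
    [0, 0, 0.1],
    [0, 0, 0.1]
  ],
  "jaw": [5, 5, 5, 5, 5, 5, 5, 5]
}}

```text
time_s: 15.65
eef_pos: [0.5102, 0.055, 0.1947]
eef_rot: [0.0, 0.99, 0.144, 0.0]
wrist_force: [-2.0, 0.9, 6.5]
opening: 0.263
grasp_force: 58.9
```

```bash
python3 - <<'E'
from h import *
a=cv2.imread("pics/top0.png");b=ctrl.camera("top")[:,:,::-1]
r=np.abs(a[150:200,205:235].astype(int)-b[150:200,205:235]).mean();print(r, ctrl.get_obs()["wrist_force"],ctrl.get_obs()["eef_pos"])
E
```

```text
27.443555555555555 [0.23694917 0.75105266 6.84324814] [0.51026682 0.05502222 0.19473228]
```

```bash
cat >> h.py <<'E'
def lid():
    im=ctrl.camera("side"); r=[]
    for y in(-.11,-.06,.1):
        u,v=proj("side",[.655,y,.195]).round().astype(int); r.append(((u,v),im[v-1:v+2,u-1:u+2].mean((0,1)).round().tolist()))
    o=ctrl.get_obs();print(r,o["wrist_force"].round(1),o["eef_pos"].round(4),o["time_s"])
E
python3 -c "from h import *;lid()"
```

```text
[((np.int64(329), np.int64(172)), [188.0, 26.0, 16.0]), ((np.int64(318), np.int64(166)), [183.0, 27.0, 12.0]), ((np.int64(285), np.int64(149)), [188.0, 30.0, 17.0])] [-1.2  0.6  7. ] [0.5103 0.055  0.1947] 15.75
```

Request:
{"op": "send_rows", "data": {
  "dr": [
    [0, 0, 0],
    [0, 0, 0],
    [0, 0, 0],
    [0, 0, 0],
    [0, 0, 0],
    [0, 0, 0],
    [0, 0, 0],
    [0, 0, 0]
  ],
  "xyz": [
    [0, 0, 0.05],
    [0, 0, 0.1],
    [0, 0, 0.1],
    [0, 0, 0.1],
    [0, 0, 0.1],
    [0, 0, 0.1],
    [0, 0, 0.1],
    [0, 0, 0.1]
  ],
  "jaw": [5, 5, 5, 5, 5, 5, 5, 5]
}}

```text
time_s: 16.75
eef_pos: [0.51, 0.055, 0.1933]
eef_rot: [0.0, 0.99, 0.144, -0.0]
wrist_force: [-0.2, -1.5, 2.8]
opening: 0.265
grasp_force: 58.7
```

```bash
python3 -c "from h import *;lid()"
```

```text
[((np.int64(329), np.int64(172)), [189.0, 32.0, 22.0]), ((np.int64(318), np.int64(166)), [185.0, 30.0, 21.0]), ((np.int64(285), np.int64(149)), [189.0, 29.0, 16.0])] [ 0.4 -1.1  3.2] [0.5099 0.055  0.1932] 16.8
```

The force fell to about 3 N, so the catch seems to have let go. Hold and look.

Request:
{"op": "send_rows", "data": {
  "dr": [
    [0, 0, 0],
    [0, 0, 0],
    [0, 0, 0],
    [0, 0, 0],
    [0, 0, 0],
    [0, 0, 0],
    [0, 0, 0],
    [0, 0, 0]
  ],
  "xyz": [
    [0, 0, 0],
    [0, 0, 0],
    [0, 0, 0],
    [0, 0, 0],
    [0, 0, 0],
    [0, 0, 0],
    [0, 0, 0],
    [0, 0, 0]
  ],
  "jaw": [5, 5, 5, 5, 5, 5, 5, 5]
}}

```text
time_s: 17.8
eef_pos: [0.51, 0.055, 0.1933]
eef_rot: [-0.0, 0.99, 0.144, 0.0]
wrist_force: [1.2, 0.1, 3.1]
opening: 0.264
grasp_force: 58.7
```

```bash
python3 -c "
from h import *;lid();crop('side',180,100,200,150,4,'s6.png');print(to_tool([.5098,.0559,.26]))"
```

```text
[((np.int64(329), np.int64(172)), [188.0, 28.0, 14.0]), ((np.int64(318), np.int64(166)), [183.0, 27.0, 14.0]), ((np.int64(285), np.int64(149)), [188.0, 25.0, 13.0])] [ 1.1 -0.2  2.8] [0.51   0.055  0.1933] 17.85
[ 0.01154229 -0.09164086 -6.67433521]
```

View pics/s6.png

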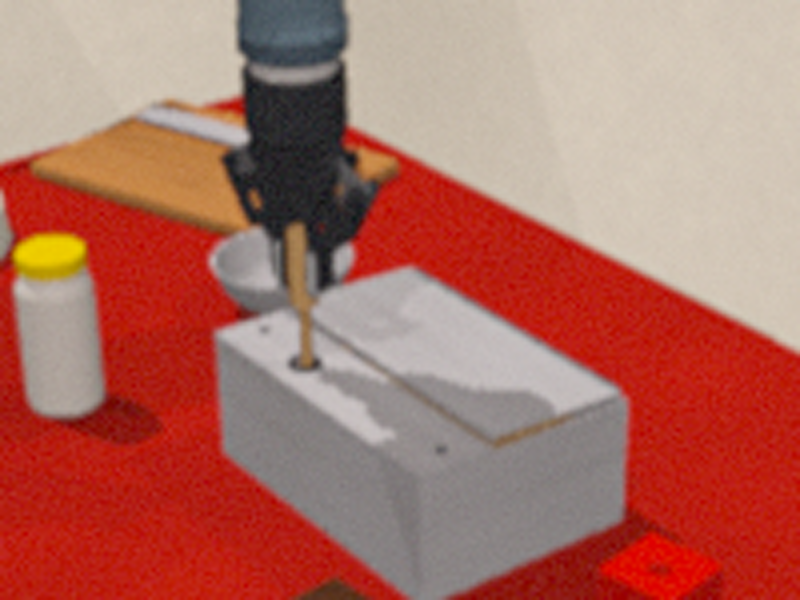

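The picture shows the lid still shut: its front edge runs from (310,300) to (495,443), as before. The force drop was not the release, so I'll continue in fine steps.

Request:
{"op": "send_rows", "data": {
  "dr": [
    [0, 0, 0],
    [0, 0, 0],
    [0, 0, 0],
    [0, 0, 0],
    [0, 0, 0],
    [0, 0, 0],
    [0, 0, 0],
    [0, 0, 0]
  ],
  "xyz": [
    [0, 0, 0.03],
    [0, 0, 0.05],
    [0, 0, 0.05],
    [0, 0, 0.05],
    [0, 0, 0.05],
    [0, 0, 0.05],
    [0, 0, 0.05],
    [0, 0, 0.05]
  ],
  "jaw": [5, 5, 5, 5, 5, 5, 5, 5]
}}

```text
time_s: 18.9
eef_pos: [0.5102, 0.055, 0.1933]
eef_rot: [0.0, 0.99, 0.144, 0.0]
wrist_force: [0.3, -0.3, 6.7]
opening: 0.263
grasp_force: 59.0
```

```bash
python3 -c "from h import *;lid()"
```

```text
[((np.int64(329), np.int64(172)), [180.0, 62.0, 56.0]), ((np.int64(318), np.int64(166)), [119.0, 114.0, 115.0]), ((np.int64(285), np.int64(149)), [106.0, 102.0, 102.0])] [ 0.6 -0.9  6.4] [0.5102 0.055  0.1933] 18.95
```

The lid points have turned grey: it is open. Withdraw straight up.

Request:
{"op": "send_rows", "data": {
  "dr": [
    [0, 0, 0],
    [0, 0, 0],
    [0, 0, 0],
    [0, 0, 0],
    [0, 0, 0],
    [0, 0, 0],
    [0, 0, 0],
    [0, 0, 0]
  ],
  "xyz": [
    [0, 0, -0.3],
    [0, 0, -1],
    [0, 0, -2],
    [0, 0, -3.2],
    [0, 0, -4.5],
    [0, 0, -5.7],
    [0, 0, -6.5],
    [0, 0, -6.5]
  ],
  "jaw": [5, 5, 5, 5, 5, 5, 5, 5]
}}

```text
time_s: 19.95
eef_pos: [0.5104, 0.055, 0.2586]
eef_rot: [0.0, 0.99, 0.144, 0.001]
wrist_force: [-0.1, -0.3, -0.7]
opening: 0.267
grasp_force: 58.6
```

```bash
python3 -c "
from h import *;lid();print(to_tool([.448,-.319,.258]))"
```

```text
[((np.int64(329), np.int64(172)), [119.0, 112.0, 111.0]), ((np.int64(318), np.int64(166)), [115.0, 109.0, 109.0]), ((np.int64(285), np.int64(149)), [94.0, 90.0, 91.0])] [-0.6 -0.5 -0.2] [0.51   0.055  0.2579] 20.0
[-1.65929370e+01  3.40861466e+01 -7.41150228e-03]
```

Request:
{"op": "send_rows", "data": {
  "dr": [
    [0, 0, 0],
    [0, 0, 0],
    [0, 0, 0],
    [0, 0, 0],
    [0, 0, 0],
    [0, 0, 0],
    [0, 0, 0],
    [0, 0, 0]
  ],
  "xyz": [
    [-1.5, 3, 0],
    [-4, 8, 0],
    [-6.5, 13.3, 0],
    [-9, 18.4, 0],
    [-11.5, 23.5, 0],
    [-13.7, 28, 0],
    [-15.5, 31.7, 0],
    [-16.6, 34.1, 0]
  ],
  "jaw": [5, 5, 5, 5, 5, 5, 5, 5]
}}

```text
time_s: 21.0
eef_pos: [0.447, -0.3209, 0.2569]
eef_rot: [-0.0, 0.99, 0.143, -0.0]
wrist_force: [0.1, 1.0, -0.3]
opening: 0.262
grasp_force: 58.7
```

Request:
{"op": "send_rows", "data": {
  "dr": [
    [0, 0, 0],
    [0, 0, 0],
    [0, 0, 0],
    [0, 0, 0],
    [0, 0, 0],
    [0, 0, 0],
    [0, 0, 0],
    [0, 0, 0]
  ],
  "xyz": [
    [0, 0, 0],
    [0, 0, 1],
    [0, 0, 2.5],
    [0, 0, 4],
    [0, 0, 5],
    [0, 0, 5.5],
    [0, 0, 5.5],
    [0, 0, 5.5]
  ],
  "jaw": [5, 5, 5, 5, 5, 5, 5, 5]
}}

```text
time_s: 22.0
eef_pos: [0.4482, -0.3195, 0.2033]
eef_rot: [0.0, 0.99, 0.144, 0.0]
wrist_force: [0.9, -0.1, -0.0]
opening: 0.264
grasp_force: 58.8
```

```bash
python3 -c "
from h import *
o=ctrl.get_obs();p=o['eef_pos'];print(p,to_tool([.448,-.319,.1]))
f=lambda q:np.round((np.array(q)-[282,215])*10+4.5,1)
for nm,z in (('tip',p[2]-.1),('shoulder',p[2]-.03)):print(nm,f(proj('side',[p[0],p[1],z])))
print('stand hole',f(proj('side',[.4487,-.3187,.08])))
im=np.mean([ctrl.camera('side') for _ in range(5)],0).astype(np.uint8)[215:275,282:362,::-1]
cv2.imwrite('pics/s7.png',cv2.resize(im,None,fx=10,fy=10,interpolation=cv2.INTER_CUBIC))
"
```

```text
[ 0.44822656 -0.31945053  0.20331704] [-0.01375809 -0.05875436 10.33165047]
tip [406.9 441.4]
shoulder [414.8 205.9]
stand hole [403.9 514.8]
```

View pics/s7.png

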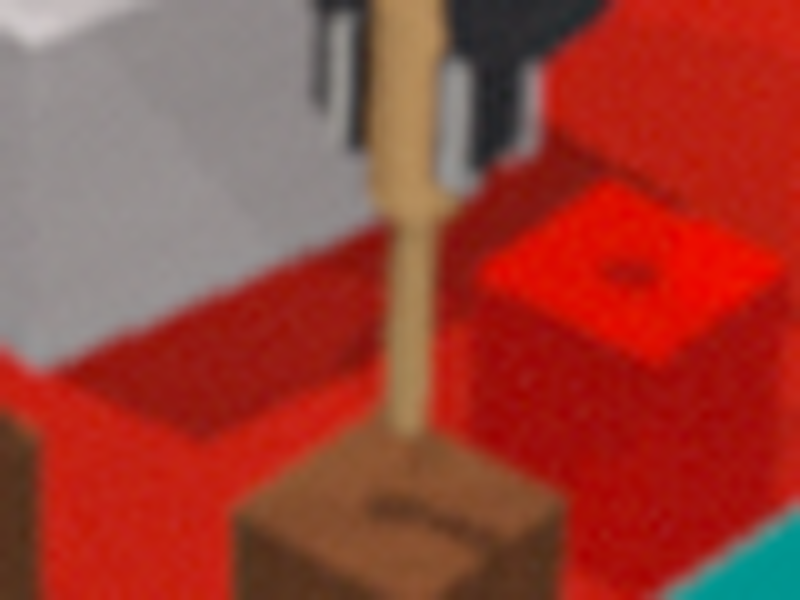

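The tip is at (407,440) and the stand hole at about (400,508), so the horizontal error is about 1–2 mm. Enter the hole slowly.

Request:
{"op": "send_rows", "data": {
  "dr": [
    [0, 0, 0],
    [0, 0, 0],
    [0, 0, 0],
    [0, 0, 0],
    [0, 0, 0],
    [0, 0, 0],
    [0, 0, 0],
    [0, 0, 0]
  ],
  "xyz": [
    [-0.05, -0.05, 0.5],
    [-0.05, -0.05, 1],
    [-0.05, -0.05, 1.5],
    [-0.05, -0.05, 2],
    [-0.05, -0.05, 2.4],
    [-0.05, -0.05, 2.6],
    [-0.05, -0.05, 2.6],
    [-0.05, -0.05, 2.6]
  ],
  "jaw": [5, 5, 5, 5, 5, 5, 5, 5]
}}

```text
time_s: 23.25
eef_pos: [0.4474, -0.3189, 0.177]
eef_rot: [0.0, 0.99, 0.144, 0.0]
wrist_force: [0.2, -0.3, -0.5]
opening: 0.261
grasp_force: 58.8
```

Request:
{"op": "send_rows", "data": {
  "dr": [
    [0, 0, 0],
    [0, 0, 0],
    [0, 0, 0],
    [0, 0, 0],
    [0, 0, 0],
    [0, 0, 0],
    [0, 0, 0],
    [0, 0, 0]
  ],
  "xyz": [
    [0, 0, 0.2],
    [0, 0, 0.4],
    [0, 0, 0.6],
    [0, 0, 0.8],
    [0, 0, 0.8],
    [0, 0, 0.8],
    [0, 0, 0.8],
    [0, 0, 0.8]
  ],
  "jaw": [5, 5, 5, 5, 5, 5, 5, 5]
}}

```text
time_s: 24.25
eef_pos: [0.4474, -0.3188, 0.1689]
eef_rot: [0.0, 0.99, 0.144, 0.0]
wrist_force: [0.3, 0.3, -0.7]
opening: 0.266
grasp_force: 58.8
```

In the hole, no side force. Go on down.

Request:
{"op": "send_rows", "data": {
  "dr": [
    [0, 0, 0],
    [0, 0, 0],
    [0, 0, 0],
    [0, 0, 0],
    [0, 0, 0],
    [0, 0, 0],
    [0, 0, 0],
    [0, 0, 0]
  ],
  "xyz": [
    [0, 0, 0.7],
    [0, 0, 1.4],
    [0, 0, 2.1],
    [0, 0, 2.8],
    [0, 0, 3.5],
    [0, 0, 4.2],
    [0, 0, 4.7],
    [0, 0, 4.7]
  ],
  "jaw": [5, 5, 5, 5, 5, 5, 5, 5]
}}

```text
time_s: 25.25
eef_pos: [0.4471, -0.3186, 0.1213]
eef_rot: [-0.0, 0.99, 0.144, -0.0]
wrist_force: [-0.3, 0.1, -0.8]
opening: 0.265
grasp_force: 58.8
```

Request:
{"op": "send_rows", "data": {
  "dr": [
    [0, 0, 0],
    [0, 0, 0],
    [0, 0, 0],
    [0, 0, 0],
    [0, 0, 0],
    [0, 0, 0],
    [0, 0, 0],
    [0, 0, 0]
  ],
  "xyz": [
    [0, 0, 0.1],
    [0, 0, 0.2],
    [0, 0, 0.3],
    [0, 0, 0.4],
    [0, 0, 0.5],
    [0, 0, 0.6],
    [0, 0, 0.6],
    [0, 0, 0.6]
  ],
  "jaw": [5, 5, 5, 5, 5, 5, 5, 5]
}}

```text
time_s: 26.25
eef_pos: [0.4473, -0.3188, 0.1158]
eef_rot: [-0.0, 0.99, 0.144, -0.0]
wrist_force: [-0.1, 0.4, -0.8]
opening: 0.263
grasp_force: 58.8
```

Free at 0.1158. Go gently to the shoulder.

Request:
{"op": "send_rows", "data": {
  "dr": [
    [0, 0, 0],
    [0, 0, 0],
    [0, 0, 0],
    [0, 0, 0],
    [0, 0, 0],
    [0, 0, 0],
    [0, 0, 0],
    [0, 0, 0]
  ],
  "xyz": [
    [0, 0, 0.1],
    [0, 0, 0.2],
    [0, 0, 0.3],
    [0, 0, 0.35],
    [0, 0, 0.35],
    [0, 0, 0.35],
    [0, 0, 0.35],
    [0, 0, 0.35]
  ],
  "jaw": [5, 5, 5, 5, 5, 5, 5, 5]
}}

```text
time_s: 27.25
eef_pos: [0.4473, -0.3188, 0.1123]
eef_rot: [-0.0, 0.99, 0.144, -0.0]
wrist_force: [-1.0, 0.7, -0.2]
opening: 0.266
grasp_force: 58.8
```

Request:
{"op": "send_rows", "data": {
  "dr": [
    [0, 0, 0],
    [0, 0, 0],
    [0, 0, 0],
    [0, 0, 0],
    [0, 0, 0],
    [0, 0, 0],
    [0, 0, 0],
    [0, 0, 0]
  ],
  "xyz": [
    [0, 0, 0.05],
    [0, 0, 0.1],
    [0, 0, 0.1],
    [0, 0, 0.1],
    [0, 0, 0.1],
    [0, 0, 0.1],
    [0, 0, 0.1],
    [0, 0, 0.1]
  ],
  "jaw": [5, 5, 5, 5, 5, 5, 5, 5]
}}

```text
time_s: 28.25
eef_pos: [0.4473, -0.3188, 0.1113]
eef_rot: [0.0, 0.99, 0.144, 0.0]
wrist_force: [-0.3, 0.6, 0.9]
opening: 0.264
grasp_force: 58.8
```

Request:
{"op": "send_rows", "data": {
  "dr": [
    [0, 0, 0],
    [0, 0, 0],
    [0, 0, 0],
    [0, 0, 0],
    [0, 0, 0],
    [0, 0, 0],
    [0, 0, 0],
    [0, 0, 0]
  ],
  "xyz": [
    [0, 0, 0.03],
    [0, 0, 0.05],
    [0, 0, 0.05],
    [0, 0, 0.05],
    [0, 0, 0.05],
    [0, 0, 0.05],
    [0, 0, 0.05],
    [0, 0, 0.05]
  ],
  "jaw": [5, 5, 5, 5, 5, 5, 5, 5]
}}

```text
time_s: 29.25
eef_pos: [0.4474, -0.3188, 0.1113]
eef_rot: [0.0, 0.99, 0.144, 0.0]
wrist_force: [-0.9, 2.4, 5.8]
opening: 0.269
grasp_force: 58.9
```

Seated: 5.8 N at the shoulder, at the height where it was picked up. Open, then rise.

Request:
{"op": "send_rows", "data": {
  "dr": [
    [0, 0, 0],
    [0, 0, 0],
    [0, 0, 0],
    [0, 0, 0],
    [0, 0, 0],
    [0, 0, 0],
    [0, 0, 0],
    [0, 0, 0]
  ],
  "xyz": [
    [0, 0, 0],
    [0, 0, 0],
    [0, 0, 0],
    [0, 0, 0],
    [0, 0, 0],
    [0, 0, 0],
    [0, 0, 0],
    [0, 0, 0]
  ],
  "jaw": [30, 40, 60, 80, 100, 100, 100, 100]
}}

```text
time_s: 30.25
eef_pos: [0.4473, -0.3188, 0.1108]
eef_rot: [0.0, 0.99, 0.144, 0.0]
wrist_force: [-0.2, -0.1, -0.2]
opening: 1.0
grasp_force: 0.0
```

Request:
{"op": "send_rows", "data": {
  "dr": [
    [0, 0, 0],
    [0, 0, 0],
    [0, 0, 0],
    [0, 0, 0],
    [0, 0, 0],
    [0, 0, 0],
    [0, 0, 0],
    [0, 0, 0]
  ],
  "xyz": [
    [0, 0, -1],
    [0, 0, -3],
    [0, 0, -6],
    [0, 0, -9],
    [0, 0, -12],
    [0, 0, -14],
    [0, 0, -15],
    [0, 0, -15]
  ],
  "jaw": [100, 100, 100, 100, 100, 100, 100, 100]
}}

```text
time_s: 31.25
eef_pos: [0.4475, -0.319, 0.2615]
eef_rot: [0.001, 0.99, 0.144, 0.0]
wrist_force: [0.3, 0.6, -0.9]
opening: 0.996
grasp_force: 0.0
```

```bash
python3 -c "
from h import *;lid();crop('side',180,100,250,180,3.2,'s8.png')
a=cv2.imread('pics/side0.png')[:,:,::-1];b=ctrl.camera('side')
d=np.array([np.abs(a[240:268,312:334].astype(int)-np.roll(b,(dy,0),(0,1))[240:268,312:334]).mean() for dy in range(-4,5)]);print('shift match',d.round(1))"
```

```text
[((np.int64(329), np.int64(172)), [40.0, 39.0, 41.0]), ((np.int64(318), np.int64(166)), [40.0, 38.0, 42.0]), ((np.int64(285), np.int64(149)), [104.0, 102.0, 102.0])] [-0.4 -0.1 -0.1] [ 0.4472 -0.3187  0.2605] 31.3
shift match [20.5 17.6 13.8  9.5  7.1 11.8 16.9 21.7 26.4]
```

The dowel image matches its starting position with zero shift, and the lid is still grey at the open-lid point. Handing in.

```bash
python3 -c "
from bench import ctrl
print(ctrl.hand_in())"
```

```text
the job is handed in; nothing more can be done
None
```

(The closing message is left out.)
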